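Hook the stuck setting key out of the frame-keying jig

ROBOT

A 6-joint arm with a two-finger parallel gripper is mounted at the origin on the work surface. World frame = base frame: x ahead of the robot, y to its left, z up, the work surface at z = 0. Lengths are in m, angles in rad, forces in N, time in s.
With the tool pointing down it reaches from about 0.4 to 0.825 m from the base axis. Payload 7 kg.
Tool frame: the origin (TCP) lies at the centre of the arm's flange, where the gripper is bolted on; the fingertips stand 178 mm ahead of it and the grasp point (between the pads) lies 159 mm ahead of it; z points along the fingers, y is the direction in which the jaws open and shut (so a half turn about z gives the same grasp; the last joint's range is limited). The gripper opens to 88 mm and grips with 3 to 60 N. Pads are 19 mm wide; open, the fingers measure 130 mm over their backs; the gripper's body (78 mm by 193 mm) begins 47 mm behind the grasp point.
Start: joints at [1.458, 0.359, 0.012, 0, -1.224, -0.288], TCP at [0.263, 0.621, 0.405] pointing down, gripper open.
Joint ranges: [-3.07, 3.07], [-1.43, 2.12], [-1.02, 1.25], [-3.03, 1.67], [-3.05, -0], [-3.03, 3.03]. Speed limits (rad/s): [2.39, 2.39, 3.01, 3.14, 3.14, 3.14].

INTERFACE

Orientations are given as [roll, pitch, yaw] about the fixed x, y, z axes, in that order (R = Rz(yaw) Ry(pitch) Rx(roll)).
In Python, from station import * gives the robot as it stands.
- The arm moves only by the tool send_rows, never from a script. Its argument "motion" is a list of rows, each an object with "offset": the shift along the tool's x, y, z in cm, a list of three; "turn": the turn about the tool's z in degrees. In form: [{"offset": [x, y, z], "turn": turn}, ...]. A call has 1 to 8 rows; each row is the pose to reach, as a shift and turn from the pose commanded when the call began, along the tool's axes at that moment; what a row does not reach only later rows make up. A row lasts 1/10 s, in which the tool goes at most 50 mm and 8.59 degrees, less where a joint would pass 70% of its speed; a pose out of reach is approached as far as the arm can. A call with a gripper value outside its range is refused whole. "hand" is the opening, from -1 (shut) to 1 (fully open), set as the call begins (left out, the last holds). The fingers move at their own pace and stop on an object; "squeeze" is the grip in N (left out, the last holds). Time passes only in rows, so rows that repeat a pose let the fingers close. It gives the time, the measured TCP pose, the force and the opening at its end, in the units of the state.
- get_state(): the state, without advancing time (a new reading comes with each control period).
- grab_frame(name): name is "side" or "top" or "wrist"; returns a dict with "frame" (420x560x3 uint8, blue, green, red), "range_z" (420x560 float32, m along the optical axis (not along the pixel's ray), 0 where there is no reading), "vertical_fov" (degrees; the focal length in pixels is half the picture's height over the tangent of half this angle, whatever the lens; pixels are square), "cx", "cy" (the principal point, pixels), "cam_to_world" (4x4, takes a point from camera to world coordinates). Camera axes: x right, y up, looking along -z (the intrinsics and any distortion apply to the point x, -y, -z); pixel columns grow to the right and rows downward; lengths in m; the calibration is good to about 2 mm. A picture is of the moment at which its call begins.
- job_done(): hands the job in, once; it reports no verdict.
The state is a dict: "t": time; "q": joint angles; "qd": joint speeds; "joint_efforts": joint torques, N m; "eef_pos": TCP position; "ee_rot": TCP orientation; "force": force on the tool from outside, world axes, zero at the start; "moment": the same for the moment, N m; "width": finger opening in m.
Only numpy, scipy, OpenCV 4.12 (cv2) and the standard library are available. Lean on these libraries where they do the work, as an engineer would, in place of code of your own. Each camera call takes 0.05 s, during which the arm holds its last target. There are 200 camera calls.

TASK

The brass setting key is stuck at the closed end of the slot in the wooden keying jig, under the clear guard. Take the hooked pick from its stand, reach its hook in over the key and down behind it, and drag the key along the slot until it is pressed home against the tip of the brass set-screw in the dark steel stop: hold it there with about 10 newtons for half a second, never 15 or more. Then put the pick back upright in its stand, leaving the key against the screw; keep the fingers off the key, be gentle with the jig (below 30 newtons) and leave the other things alone.

Things in the scene. Friction and masses are not known exactly. Their poses are not given: they have to be found in the camera images.
- jig: Fixed keying jig, a wooden block 240 x 90 x 54 mm (x, y, z); origin at the centre of its underside. Along x runs a slot 13 mm wide, centred on y = 0, its floor 20 mm above the origin, open above and at the -x end, closed at x = +105 mm
- guard_edge (a point): Middle of the near lower edge of the rigid clear guard, at x = +45 mm of the jig, 54 mm above the table. The guard, 6 mm thick and 60 mm wide, covers the slot from here to x = +120 mm
- nose (a point): Tip at rest of a sprung red nose in the slot's +y wall, at jig x = +50, y = +1.7 mm; it stands 1 to 9 mm above the floor. It squeezes the key against the -y wall with 4 to 5 N, so the key drags with some newtons of friction until it has left the nose. A barb low in the slot passes it freely at jig y = -1.5 mm
- stop: Dark steel stop block across the slot on its floor, fixed, somewhere else along the slot each time; 12 mm (x) x 12.5 x 8 mm high, origin at the centre of its underside, axes as the jig's. A brass set-screw, 6 mm thick, sticks out of its +x face (6 mm from the origin), 4.5 mm above the floor, by an unmeasured 2 to 30 mm; it does not yield. The key must bear on its tip, found by feel
- key: Loose brass key, a bar 50 mm (x, along the slot) x 9 x 10 mm high, 25 to 50 g, lying on the slot's floor; origin at the centre of its underside. Its +x end lies under the guard, at least 20 mm short of the slot's closed end
- pick: Loose hooked pick, 100 g. Origin on the shank's axis, level with the hook's lowest point; z up along the shank. Shank 5 x 5 mm up to a square steel flange 32 x 32 mm, z = 58 to 62; above it a blue square handle 16 x 16 mm, z = 62 to 110, faces along x and y. Starts upright in the stand, flange on the walls, toe along the stand's +x
- barb (a point): Lowest point of the pick's hook, at x = +55 mm, z = 0 of the pick: middle of the end face of the barb, 5 x 5 mm, which hangs 13 mm below the toe. The toe (5 mm wide, z = 13 to 18 mm) runs along x from the shank to the barb's outer face at x = +57.5 mm
- stand: Fixed plywood tool stand: base 110 x 70 x 8 mm and two upright walls 110 mm long (x), 16 mm thick, tops 75 mm above the table, with a gap of 12 mm between them centred on y = 0 and open at both ends and on top. Origin at the centre of its underside. The pick hangs by its flange with toe and shank in the gap
- rest (a point): The pick's place in the stand: on the gap's centre line, level with the wall tops, 20 mm to the stand's -x side of its centre. The shank's axis belongs here
- brush_cup: Bystander: clear cup, 72 mm across, 90 mm high, two brushes standing in it to about 175 mm; origin at the centre of its underside
- moulding: Bystander: offcut of gilded frame moulding, 110 x 50 x 28 mm; origin at the centre of its underside
- flat_brush: Bystander: brush lying on the table, about 200 mm long
Mind the look-alikes: they are no part of the job. What is shaped like the pick but green or purple is not meant.

How it is judged:
By the outcome, as a careful person would: the job done as asked, in the order asked, and still so for the second after the job is handed in, with the robot touching nothing.
It also fails if it takes over 67 s, if anything falls off the work surface, if the arm or the gripper's body presses on something with over 40 N, if the wrist force passes 120 N, or if a joint passes its speed limit or range.

## Working session

There is one attempt and no reset: what is moved stays moved. The work goes in short steps, Python scripts to look and compute and a tool call to move; the robot and the scene stay as the last step left them, time stands still between calls to the robot, and variables do not carry over. Pictures are saved under pics/ and viewed, about 8 in all and at most 12, crops included, and the job is handed in when it is done.

Besides the shell and the picture viewer there is one more tool, called after "Call:" as name(argument=value, ...) on one line, values as JSON. send_rows: Moves the arm, as the interface text tells. Its arguments: {"type":"object","properties":{"motion":{"type":"array"},"hand":{"type":"number"},"squeeze":{"type":"number"}},"required":["motion"]}

```bash
ls; mkdir -p pics
cat > h.py <<'E'
from station import *
import numpy as np, cv2, pickle
def cam(name):
    f=grab_frame(name); pickle.dump(f,open(f'{name}.pkl','wb')); return f
def load(name): return pickle.load(open(f'{name}.pkl','rb'))
def foc(f): return f['frame'].shape[0]/2/np.tan(np.radians(f['vertical_fov'])/2)
def pt(f,u,v,d=None):
    d=f['range_z'][int(v),int(u)] if d is None else d
    k=foc(f); p=np.array([(u-f['cx'])/k*d,-(v-f['cy'])/k*d,-d,1]); return (np.array(f['cam_to_world'])@p)[:3]
def ray(f,u,v,z):
    a=np.array(f['cam_to_world'])[:3,3]; b=pt(f,u,v,1.0); return a+(b-a)*(z-a[2])/(b[2]-a[2])
def proj(f,p):
    q=np.linalg.inv(np.array(f['cam_to_world']))@np.append(p,1); k=foc(f)
    return f['cx']+k*q[0]/-q[2], f['cy']-k*q[1]/-q[2]
E
python3 - <<'E'
from h import *
for n in ['top','side','wrist']:
    f=cam(n); cv2.imwrite(f'pics/{n}0.png',f['frame']); print(n,{k:v for k,v in f.items() if k not in('frame','range_z')})
s=get_state(); print(s)
a=np.vstack([np.hstack([load('top')['frame'],load('side')['frame']])]); cv2.imwrite('pics/a.png',cv2.resize(a,(800,300),interpolation=cv2.INTER_AREA))
E
```

```text
pics
top {'vertical_fov': 48.625152336787075, 'cx': 274.96897481172414, 'cy': 201.86358213487077, 'cam_to_world': array([[ 0.00565953,  0.97555587, -0.21967867,  0.38569954],
       [-0.99996705,  0.0067996 ,  0.00443394,  0.09277562],
       [ 0.00581929,  0.21964633,  0.97556221,  0.92133728],
       [ 0.        ,  0.        ,  0.        ,  1.        ]])}
side {'vertical_fov': 50.82572727653498, 'cx': 277.83637406776626, 'cy': 212.16908874114327, 'cam_to_world': array([[ 0.97434304,  0.14371185, -0.17321242,  0.41450281],
       [-0.22486016,  0.65464094, -0.72172235, -0.49565493],
       [ 0.00967189,  0.74215372,  0.67015991,  0.62943343],
       [ 0.        ,  0.        ,  0.        ,  1.        ]])}
wrist {'vertical_fov': 62.10660949312069, 'cx': 280.784840025694, 'cy': 208.94474912064499, 'cam_to_world': array([[-0.39011087,  0.8887707 ,  0.24062449,  0.3264523 ],
       [-0.92076655, -0.37699966, -0.10030063,  0.59351662],
       [ 0.00157109, -0.26068735,  0.965422  ,  0.38421593],
       [ 0.        ,  0.        ,  0.        ,  1.        ]])}
{'t': 0.15, 'q': array([ 1.45807980e+00,  3.59247170e-01,  1.12883230e-02, -2.46330532e-04,
       -1.22408656e+00, -2.88087724e-01]), 'qd': array([-0.00032852, -0.00019293,  0.00357107,  0.00112559,  0.00069732,
       -0.00027499]), 'joint_efforts': array([-8.14570976e-04, -5.83275425e+01,  2.93289703e+01,  7.00122491e+00,
        8.81008134e-03, -1.04490634e-04]), 'eef_pos': array([0.26331631, 0.62138102, 0.40393148]), 'ee_rot': array([ 3.14032925e+00, -1.32866048e-04, -4.00888011e-01]), 'force': array([-1.03375701,  0.94470489, -0.68515286]), 'moment': array([ 0.00684001, -0.01795301,  0.03552504]), 'width': 0.08755291717556367}
```

View pics/top0.png

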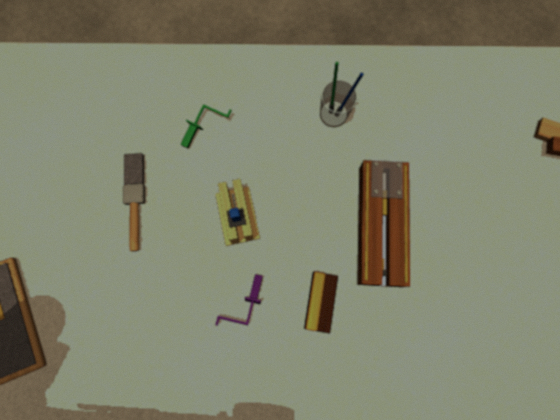

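View pics/side0.png

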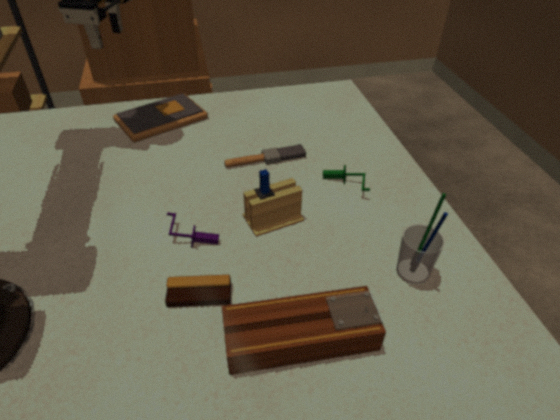

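Top view: blue-handled pick in the stand at about (236,214). The green (205,125) and purple (245,300) picks lie loose, so they are the look-alikes. The jig is at (385,222) with its guard at (387,180). I'll confirm with an enlarged crop.

Run:
```python
from h import *
f=load('top'); s=load('side')
a=cv2.resize(f['frame'][150:300,350:420],None,fx=4,fy=4,interpolation=cv2.INTER_CUBIC)
b=cv2.resize(f['frame'][165:260,200:275],None,fx=5.5,fy=5.5,interpolation=cv2.INTER_CUBIC)
h=600; c=np.zeros((600,700,3),np.uint8); c[:a.shape[0],:a.shape[1]]=a; c[:b.shape[0],285:285+b.shape[1]]=b
cv2.imwrite('pics/b.png',np.clip(c*1.6,0,255).astype(np.uint8))
for n,u,v in [('top',362,250),('top',405,250),('top',388,180),('top',223,205),('top',236,214),('top',250,232),('top',384,220),('top',384,250)]:
    print(u,v,pt(load(n),u,v).round(4))
# top faces by depth: points with height in band
def cloud(f):
    v,u=np.mgrid[:420,:560]; d=f['range_z']; k=foc(f)
    p=np.stack([(u-f['cx'])/k*d,-(v-f['cy'])/k*d,-d,np.ones_like(d)],-1)@np.array(f['cam_to_world']).T
    return p[...,:3],d>0
for n in ('top','side'):
    P,ok=cloud(load(n)); 
    t=ok&(abs(P[...,0]-.5)<.3)&(abs(P[...,1])<.3)
    print(n,'table z',np.median(P[t][:,2]))
    for nm,z,c,r in [('jig',.054,(.43,-.08),.17),('stand',.075,(.43,.15),.08)]:
        m=ok&(abs(P[...,2]-z)<.006)&(np.hypot(P[...,0]-c[0],P[...,1]-c[1])<r)
        q=P[m]; print(nm,m.sum(),cv2.minAreaRect((q[:,:2]*1000).astype(np.float32)),np.median(q[:,2]))
```

```text
362 250 [ 0.49   -0.0749  0.0522]
405 250 [ 0.4902 -0.1548  0.0552]
388 180 [ 0.6244 -0.1283  0.0596]
223 205 [0.5696 0.1857 0.0749]
236 214 [0.5423 0.1568 0.1276]
250 232 [0.5193 0.1346 0.074 ]
384 220 [ 0.5534 -0.1265  0.0206]
384 250 [ 0.4941 -0.1239  0.0202]
top table z -9.361042277949982e-05
jig 3632 ((512.2174682617188, -119.42367553710938), (91.26510620117188, 171.62454223632812), 87.16793823242188) 0.05358723579906888
stand 4 ((507.84716796875, 166.47073364257812), (0.3044687807559967, 5.1170973777771), 8.728703498840332) 0.07520120120055301
side table z -0.00010793408884213207
jig 5127 ((510.63140869140625, -118.9715805053711), (92.51676177978516, 173.84750366210938), 87.21005249023438) 0.05347151512568504
stand 17 ((506.2491149902344, 166.46473693847656), (3.557539463043213, 16.05150604248047), 10.727485656738281) 0.07396316107565293
```

View pics/b.png

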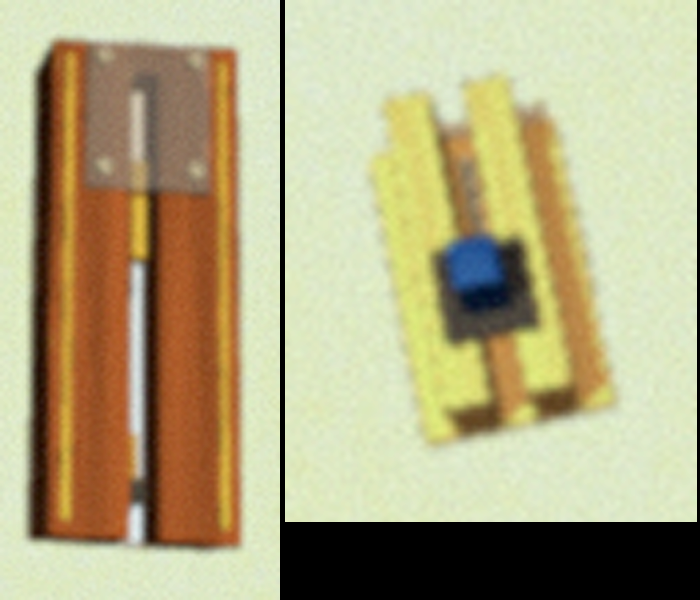

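The crop confirms it: the blue pick sits in the stand with its toe along world +x (grey toe at crop (465,185)). The key runs from about crop y=160 to 260, and the stop is at y≈490 with its screw rising to y≈435. Next, precise poses.

```bash
cat >> h.py <<'E'
def cloud(f):
    v,u=np.mgrid[:420,:560]; d=f['range_z']; k=foc(f)
    p=np.stack([(u-f['cx'])/k*d,-(v-f['cy'])/k*d,-d,np.ones_like(d)],-1)@np.array(f['cam_to_world']).T
    return p[...,:3],d>0
def near(P,ok,z,tol,c,r): return ok&(abs(P[...,2]-z)<tol)&(np.hypot(P[...,0]-c[0],P[...,1]-c[1])<r)
E
python3 - <<'E'
from h import *
for n in ('top','side'):
    f=load(n);P,ok=cloud(f); hsv=cv2.cvtColor(f['frame'],cv2.COLOR_BGR2HSV)
    R=lambda m:cv2.minAreaRect((P[m][:,:2]*1000).astype(np.float32))
    print(n)
    m=near(P,ok,.0565,.007,(.545,-.12),.2); print('jig',m.sum(),R(m))
    m=near(P,ok,.075,.004,(.54,.16),.1); print('stand',m.sum(),R(m))
    m=near(P,ok,.004,.003,(.54,.16),.075);
    m=ok&(P[...,2]>.1)&(hsv[...,0]>100)&(hsv[...,0]<130)&(hsv[...,1]>120)&(np.hypot(P[...,0]-.54,P[...,1]-.16)<.05)
    q=P[m&(P[...,2]>.118)]; print('handle',m.sum(),P[m].mean(0),q.mean(0),R(m&(P[...,2]>.118)), P[m][:,2].max())
    m=ok&(P[...,2]>.075)&(P[...,2]<.09)&(hsv[...,2]<110)&(np.hypot(P[...,0]-.54,P[...,1]-.16)<.06)
    print('flange',m.sum(),R(m),np.median(P[m][:,2]))
f=load('top')
# slot profile: z and colour along slot center
J=np.array([.545,-.1206])
P,ok=cloud(f)
for v in range(165,288,2):
    u0=int(round(384.5)); 
    print(v,[(f'{P[v,u][0]:.3f}',f'{P[v,u][1]:.3f}',f'{P[v,u][2]:.3f}',f['frame'][v,u].tolist()) for u in (383,385)])
E
```

```text
top
jig 5289 ((546.5010375976562, -121.10063934326172), (91.28793334960938, 240.2635040283203), 87.18534088134766)
stand 917 ((564.4671020507812, 165.34573364257812), (110.32453918457031, 43.928382873535156), 12.899292945861816)
handle 91 [0.54361874 0.1601369  0.12241034] [0.54455834 0.16062898 0.12630923] ((544.6770629882812, 160.48794555664062), (13.612141609191895, 14.125340461730957), 2.468583106994629) 0.129683441478064
flange 196 ((546.7701416015625, 161.1815643310547), (34.77730941772461, 33.92331314086914), 13.006535530090332) 0.0784373528406907
side
jig 7319 ((543.717529296875, -120.54656219482422), (92.20079803466797, 240.38058471679688), 86.98921203613281)
stand 639 ((561.0875854492188, 165.16458129882812), (110.2253189086914, 47.56250762939453), 13.36667251586914)
handle 109 [0.5428134  0.15603426 0.1169998 ] [0.54267543 0.15738632 0.12481625] ((542.9907836914062, 159.66458129882812), (14.895009994506836, 14.561407089233398), 12.552845001220703) 0.12806413103109127
flange 174 ((549.8001708984375, 158.91043090820312), (85.38863372802734, 38.37238311767578), 10.82232284545
[... 5323 characters left out ...]
7', [34, 40, 43])]
275 [('0.445', '-0.118', '0.028', [56, 62, 69]), ('0.446', '-0.122', '0.028', [51, 55, 56])]
277 [('0.442', '-0.120', '0.019', [127, 126, 125]), ('0.442', '-0.123', '0.024', [99, 100, 95])]
279 [('0.438', '-0.119', '0.024', [141, 142, 138]), ('0.438', '-0.122', '0.025', [107, 107, 103])]
281 [('0.435', '-0.119', '0.020', [141, 142, 137]), ('0.434', '-0.122', '0.025', [103, 103, 99])]
283 [('0.431', '-0.119', '0.021', [145, 144, 140]), ('0.431', '-0.122', '0.024', [105, 105, 101])]
285 [('0.427', '-0.119', '0.020', [124, 128, 127]), ('0.427', '-0.122', '0.024', [88, 93, 95])]
287 [('0.424', '-0.123', '0.000', [115, 133, 127]), ('0.424', '-0.128', '-0.002', [105, 126, 121])]
```

```bash
cat >> h.py <<'E'
def off(p,yaw_deg,cmd=None):
    """offset(cm)/turn(deg) from the present pose (or given commanded pos,yaw deg) to TCP p, yaw"""
    s=get_state(); c,y=(s['eef_pos'],np.degrees(s['ee_rot'][2])) if cmd is None else cmd
    a=np.radians(y); d=np.array(p)-c
    R=np.array([[np.cos(a),np.sin(a),0],[np.sin(a),-np.cos(a),0],[0,0,-1]])
    return (R@d*100).round(3), round(-((yaw_deg-y+180)%360-180),2)
E
python3 - <<'E'
from h import *
print(off((.5437,.1605,.36),-76.9))
f=load('top')
P,ok=cloud(f)
for n,u,v,z in [('cup',338,100,.05),('br',362,75,.17),('br',336,65,.17),('keyfar',386,190.5,.03),('keynear',386,214.3,.03),('tip',384,258.3,.0275),('stop+',386,270,.028),('stop-',386,276,.028)]: print(n,ray(f,u,v,z).round(4))
E
```

```text
(array([43.801, 31.492,  4.393]), np.float64(53.93))
cup [ 0.794  -0.0375  0.05  ]
br [ 0.7858 -0.0632  0.17  ]
br [ 0.8048 -0.0176  0.17  ]
keyfar [ 0.611  -0.1309  0.03  ]
keynear [ 0.563  -0.1287  0.03  ]
tip [ 0.4773 -0.1214  0.0275]
stop+ [ 0.455  -0.1241  0.028 ]
stop- [ 0.4436 -0.1235  0.028 ]
```

Call:
send_rows(motion=[{"offset": [43.8,31.5,4.4],"turn": 53.9},{"offset": [43.8,31.5,4.4],"turn": 53.9},{"offset": [43.8,31.5,4.4],"turn": 53.9},{"offset": [43.8,31.5,4.4],"turn": 53.9},{"offset": [43.8,31.5,4.4],"turn": 53.9},{"offset": [43.8,31.5,4.4],"turn": 53.9},{"offset": [43.8,31.5,4.4],"turn": 53.9},{"offset": [43.8,31.5,4.4],"turn": 53.9}], hand=1, squeeze=60)

```text
t: 0.95
eef_pos: [0.4711, 0.279, 0.3721]
ee_rot: [-3.141, 0.0, -1.343]
force: [0.7, 0.3, -0.1]
width: 0.0874
```

Run:
```python
from h import *
print(off((.5437,.1605,.36),-76.9), get_state()['t'])
```

```text
(array([13.182, -4.397,  1.208]), np.float64(-0.04)) 0.95
```

Call:
send_rows(motion=[{"offset": [13.2,-4.4,1.2],"turn": 0},{"offset": [13.2,-4.4,1.2],"turn": 0},{"offset": [13.2,-4.4,1.2],"turn": 0},{"offset": [13.2,-4.4,1.2],"turn": 0},{"offset": [13.2,-4.4,1.2],"turn": 0},{"offset": [13.2,-4.4,1.2],"turn": 0}])

```text
t: 1.55
eef_pos: [0.5432, 0.1627, 0.3601]
ee_rot: [3.142, 0.0, -1.341]
force: [0.1, 0.2, -0.0]
width: 0.0879
```

Run:
```python
from h import *
f=cam('wrist'); cv2.imwrite('pics/w1.png',f['frame'])
s=get_state(); print(s['t'],s['eef_pos'],s['ee_rot'],off((.5437,.1605,.259),-76.9),f['cam_to_world'].round(3))
P,ok=cloud(f); hsv=cv2.cvtColor(f['frame'],cv2.COLOR_BGR2HSV)
R=lambda m:cv2.minAreaRect((P[m][:,:2]*1000).astype(np.float32))
m=near(P,ok,.075,.004,(.56,.165),.1); print('stand',m.sum(),R(m))
b=ok&(P[...,2]>.12)&(P[...,2]<.135)&(hsv[...,0]>100)&(hsv[...,0]<130)&(hsv[...,1]>100); print('handle',b.sum(),P[b].mean(0),R(b))
m=near(P,ok,.079,.003,(.5437,.1605),.03)&(hsv[...,2]<110); print('flange',m.sum(),R(m))
```

```text
1.6 [0.5430411  0.16312321 0.36023809] [-3.14147959e+00  1.40608574e-04 -1.34046176e+00] (array([ 2.7000e-01, -4.0000e-03,  1.0124e+01]), np.float64(0.1)) [[-0.974  0.22   0.059  0.558]
 [-0.228 -0.94  -0.254  0.094]
 [ 0.    -0.261  0.965  0.34 ]
 [ 0.     0.     0.     1.   ]]
stand 4894 ((562.0925903320312, 163.87930297851562), (110.30120849609375, 44.22260284423828), 13.007147789001465)
handle 600 [0.54432282 0.15900894 0.12676461] ((544.158203125, 160.00608825683594), (15.492744445800781, 15.716886520385742), 12.25252628326416)
flange 925 ((543.9177856445312, 161.08168029785156), (31.9029541015625, 32.3058967590332), 12.600074768066406)
```

View pics/w1.png

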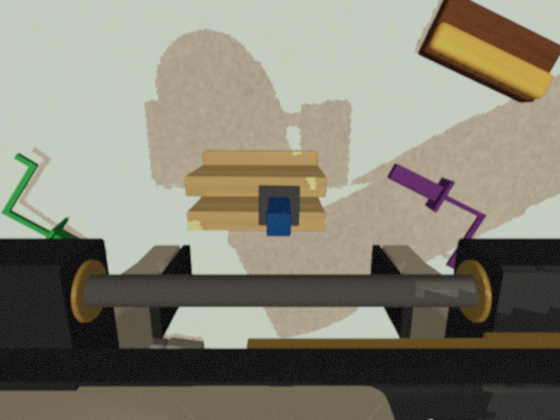

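Call:
send_rows(motion=[{"offset": [0.3,0,3],"turn": 0.1},{"offset": [0.3,0,6.5],"turn": 0.1},{"offset": [0.3,0,9],"turn": 0.1},{"offset": [0.3,0,9.9],"turn": 0.1},{"offset": [0.3,0,9.9],"turn": 0.1}])

```text
t: 2.1
eef_pos: [0.5436, 0.1602, 0.2603]
ee_rot: [3.14, -0.001, -1.342]
force: [-0.1, -0.2, 0.5]
width: 0.0878
```

Call:
send_rows(motion=[{"offset": [0,0,0],"turn": 0},{"offset": [0,0,0],"turn": 0},{"offset": [0,0,0],"turn": 0},{"offset": [0,0,0],"turn": 0},{"offset": [0,0,0],"turn": 0},{"offset": [0,0,0],"turn": 0},{"offset": [0,0,0],"turn": 0},{"offset": [0,0,0],"turn": 0}], hand=-1, squeeze=60)

```text
t: 2.9
eef_pos: [0.5441, 0.1594, 0.2611]
ee_rot: [3.141, -0.0, -1.343]
force: [0.2, 0.6, -0.1]
width: 0.0295
```

Call:
send_rows(motion=[{"offset": [0,0,0],"turn": 0},{"offset": [0,0,0],"turn": 0},{"offset": [0,0,0],"turn": 0},{"offset": [0,0,0],"turn": 0}])

```text
t: 3.3
eef_pos: [0.5441, 0.1594, 0.2611]
ee_rot: [3.142, -0.0, -1.343]
force: [0.3, -0.2, -0.8]
width: 0.0153
```

Run:
```python
from h import *
s=get_state(); print(s['t'],s['eef_pos'],s['ee_rot'],s['force'],s['width'])
```

```text
3.3 [0.54412283 0.15941396 0.26111099] [ 3.14159104e+00 -4.26765091e-05 -1.34328327e+00] [ 0.28432537 -0.15252701 -0.75403735] 0.01532154288429255
```

Call:
send_rows(motion=[{"offset": [0,0,-1.5],"turn": 0},{"offset": [0,0,-4.5],"turn": 0},{"offset": [0,0,-7.5],"turn": 0},{"offset": [0,0,-8.3],"turn": 0},{"offset": [0,0,-8.3],"turn": 0}])

```text
t: 3.8
eef_pos: [0.5442, 0.1595, 0.3454]
ee_rot: [-3.139, 0.001, -1.343]
force: [0.7, -0.3, -1.5]
width: 0.0158
```

Call:
send_rows(motion=[{"offset": [4,1.2,0],"turn": 2},{"offset": [8,2.5,0],"turn": 4.5},{"offset": [12,3.7,0],"turn": 7},{"offset": [16,5,0],"turn": 9.5},{"offset": [20,6.2,0],"turn": 12},{"offset": [24,7.4,0],"turn": 14.5},{"offset": [27,8.3,0],"turn": 15.9},{"offset": [27,8.3,0],"turn": 15.9}])

```text
t: 4.6
eef_pos: [0.523, -0.1253, 0.3423]
ee_rot: [3.138, -0.0, -1.625]
force: [-0.1, 1.5, -1.4]
width: 0.0159
```

Run:
```python
from h import *
f=cam('wrist'); cv2.imwrite('pics/w2.png',f['frame'])
s=get_state(); print(s['t'],s['eef_pos'],s['ee_rot'],s['force'],s['width'],off((.524,-.1226,.344),-92.9))
P,ok=cloud(f)
m=near(P,ok,.0565,.007,(.545,-.12),.16); print('jig',m.sum(),cv2.minAreaRect((P[m][:,:2]*1000).astype(np.float32)))
for n in('top','side'):
  f=cam(n);cv2.imwrite(f'pics/{n}2.png',f['frame'])
  P,ok=cloud(f);hsv=cv2.cvtColor(f['frame'],cv2.COLOR_BGR2HSV)
```

```text
4.65 [ 0.52327417 -0.12398753  0.34243241] [ 3.13878103e+00 -4.96697457e-05 -1.62420223e+00] [ 0.24419812  0.53906103 -0.67412077] 0.01564633553644871 (array([-0.142, -0.065, -0.157]), np.float64(-0.16))
jig 21424 ((543.3765258789062, -130.5630340576172), (74.5771713256836, 240.94076538085938), 87.20149230957031)
```

View pics/w2.png

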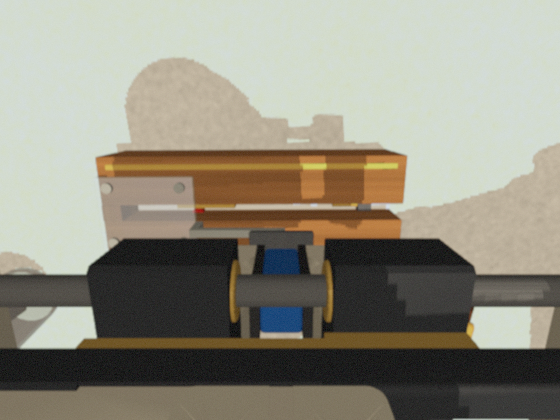

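View pics/side2.png

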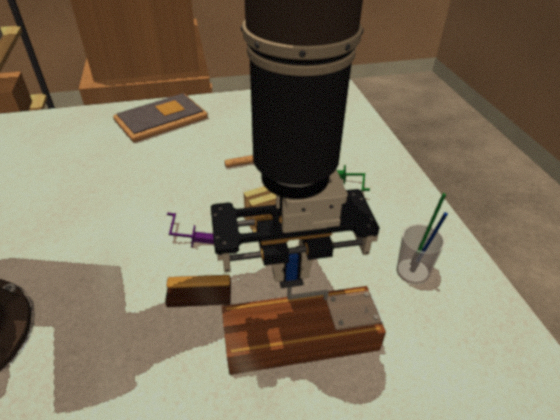

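Wrist view: slot along row ≈207, red nose at (200,210), toe at rows 227–236. The jig is clear. I'll measure toe and slot in this one view.

Run:
```python
from h import *
f=load('wrist'); P,ok=cloud(f); g=f['frame'].astype(int)
for u in (270,330,380):
    print(u,[(v,f"{P[v,u][1]*1000:.1f}",f"{P[v,u][2]*1000:.0f}",g[v,u].tolist()) for v in range(200,216)])
for u in (205,220,235):
    print(u,[(v,f"{P[v,u][0]*1000:.1f}",f"{P[v,u][1]*1000:.1f}",f"{P[v,u][2]*1000:.0f}",g[v,u].tolist()) for v in range(222,242)])
# far long edge of jig top: last row with z>.045, per column
for u in (150,250,350):
    v=np.where(ok[:,u]&(P[:,u,2]>.05)&(P[:,u,2]<.06))[0]; print(u,v.min(),ray(f,u,v.min()-.5,.054).round(4))
```

```text
270 [(200, '-131.1', '54', [38, 81, 127]), (201, '-130.6', '55', [44, 83, 129]), (202, '-129.7', '55', [48, 86, 134]), (203, '-120.3', '20', [83, 112, 145]), (204, '-119.4', '20', [130, 152, 170]), (205, '-118.3', '20', [158, 178, 190]), (206, '-117.3', '20', [170, 189, 199]), (207, '-116.5', '20', [167, 189, 200]), (208, '-115.8', '21', [160, 180, 193]), (209, '-115.3', '23', [125, 150, 168]), (210, '-115.5', '27', [70, 94, 122]), (211, '-115.3', '29', [40, 63, 96]), (212, '-115.6', '33', [31, 57, 91]), (213, '-115.3', '36', [28, 54, 88]), (214, '-115.6', '40', [26, 56, 91]), (215, '-115.9', '44', [33, 61, 99])]
330 [(200, '-128.3', '53', [45, 85, 131]), (201, '-127.6', '54', [39, 81, 127]), (202, '-126.8', '54', [54, 91, 135]), (203, '-117.3', '20', [95, 123, 151]), (204, '-116.1', '19', [139, 161, 176]), (205, '-115.3', '20', [162, 182, 193]), (206, '-114.7', '21', [166, 186, 197]), (207, '-113.8', '21', [169, 189, 200]), (208, '-112.6', '20', [151, 174, 187]), (209, '-112.9', '24', [109, 132, 152]), (210, '-112.8', '27', [48, 75, 106]), (211, '-112.9', '31', [33, 57, 92]), (212, 
[... 3080 characters left out ...]
 103, 109]), (230, '549.5', '-127.7', '115', [108, 123, 127]), (231, '549.5', '-127.2', '115', [116, 130, 137]), (232, '549.4', '-126.9', '117', [117, 133, 138]), (233, '549.5', '-126.2', '117', [117, 131, 135]), (234, '549.8', '-125.0', '115', [120, 135, 139]), (235, '549.7', '-124.6', '116', [118, 134, 139]), (236, '549.7', '-124.2', '116', [116, 131, 138]), (237, '559.3', '-102.0', '55', [95, 112, 122]), (238, '531.2', '-165.2', '236', [60, 72, 86]), (239, '531.0', '-165.2', '237', [31, 33, 43]), (240, '531.0', '-165.0', '237', [21, 25, 21]), (241, '530.8', '-165.3', '239', [26, 26, 28])]
150 155 [ 0.6183 -0.1719  0.054 ]
250 155 [ 0.542  -0.1677  0.054 ]
350 154 [ 0.4655 -0.1643  0.054 ]
```

Call:
send_rows(motion=[{"offset": [0,0,1.5],"turn": 0},{"offset": [0,0,3],"turn": 0},{"offset": [0,0,3.4],"turn": 0},{"offset": [0,0,3.4],"turn": 0},{"offset": [0,0,3.4],"turn": 0}])

```text
t: 5.25
eef_pos: [0.5245, -0.1218, 0.3105]
ee_rot: [-3.141, -0.0, -1.62]
force: [0.9, -0.3, -0.8]
width: 0.0157
```

Run:
```python
from h import *
s=get_state(); print(s['t'],s['eef_pos'],s['ee_rot'],s['force'],s['width'],off((.524,-.1228,.2781),-92.9))
```

```text
5.25 [ 0.52448399 -0.12180365  0.31054926] [-3.14124745e+00 -1.46321862e-04 -1.61963807e+00] [ 0.90474881 -0.26653407 -0.81100856] 0.015726141723174755 (array([0.102, 0.043, 3.245]), np.float64(0.1))
```

Call:
send_rows(motion=[{"offset": [0.1,0.05,0.4],"turn": 0.1},{"offset": [0.1,0.05,0.8],"turn": 0.1},{"offset": [0.1,0.05,1.3],"turn": 0.1},{"offset": [0.1,0.05,1.8],"turn": 0.1},{"offset": [0.1,0.05,2.3],"turn": 0.1},{"offset": [0.1,0.05,2.8],"turn": 0.1},{"offset": [0.1,0.05,3.2],"turn": 0.1},{"offset": [0.1,0.05,3.2],"turn": 0.1}])

```text
t: 6.05
eef_pos: [0.5233, -0.1234, 0.2774]
ee_rot: [3.14, -0.0, -1.623]
force: [-0.4, 0.5, -0.7]
width: 0.0157
```

```bash
cat > st.py <<'E'
from h import *
s=get_state(); p=s['eef_pos']; a=np.radians(-2.9)
ex=np.array([np.cos(a),np.sin(a)]); ey=np.array([-np.sin(a),np.cos(a)])
d=p[:2]+[0,.0009]-[.5451,-.1208]
print('t',s['t'],'p',p.round(4),'yaw',np.degrees(s['ee_rot'][2]).round(2),'F',s['force'].round(2),'M',s['moment'].round(3),'w',round(s['width'],4),'barb jig x,y,z mm',(1e3*d@ex+55).round(2),(1e3*d@ey).round(2),((p[2]-.2441)*1e3).round(2))
E
python3 - <<'E'
import st
from h import *
f=cam('wrist'); cv2.imwrite('pics/w3.png',f['frame'][130:280,80:420].repeat(2,0).repeat(2,1))
E
```

```text
t 6.05 p [ 0.5233 -0.1234  0.2774] yaw -92.97 F [-0.39  0.52 -0.65] M [ 0.085 -0.037 -0.   ] w 0.0157 barb jig x,y,z mm 33.36 -2.75 33.28
```

View pics/w3.png

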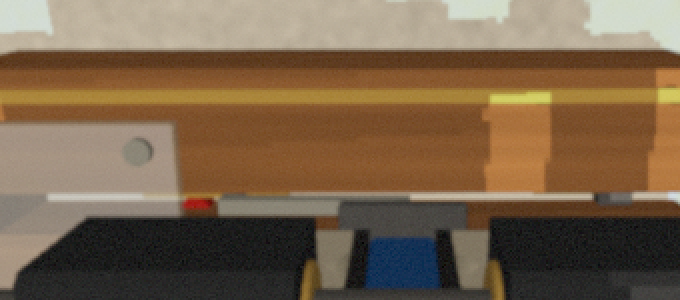

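Call:
send_rows(motion=[{"offset": [-0.05,-0.5,0],"turn": 0},{"offset": [-0.05,-1.1,0],"turn": 0},{"offset": [-0.05,-1.7,0],"turn": 0},{"offset": [-0.05,-2.3,0],"turn": 0},{"offset": [-0.05,-2.9,0],"turn": 0},{"offset": [-0.05,-3.5,0],"turn": 0},{"offset": [-0.05,-4.1,0],"turn": 0},{"offset": [-0.05,-4.4,0],"turn": 0}])

```text
t: 6.9
eef_pos: [0.5682, -0.1251, 0.2781]
ee_rot: [-3.142, -0.0, -1.623]
force: [0.3, -0.5, -0.7]
width: 0.0157
```

Call:
send_rows(motion=[{"offset": [0,0,0],"turn": 0},{"offset": [0,0,0],"turn": 0}])

```text
t: 7.1
eef_pos: [0.5674, -0.1251, 0.278]
ee_rot: [3.141, 0.0, -1.623]
force: [-0.0, -0.4, -0.9]
width: 0.0158
```

```bash
python3 st.py
python3 - <<'E'
from h import *
a=[cam(n)['frame'] for n in ('top','side')]
A=cv2.resize(a[0][150:230,340:430],None,fx=4.4,fy=4.4,interpolation=cv2.INTER_CUBIC); B=cv2.resize(a[1][270:370,290:390],None,fx=4,fy=4,interpolation=cv2.INTER_CUBIC)
c=np.zeros((400,800,3),np.uint8);c[:A.shape[0],:A.shape[1]]=A;c[:400,400:800]=B
cv2.imwrite('pics/c3.png',np.clip(c*1.5,0,255).astype(np.uint8))
E
```

```text
t 7.1 p [ 0.5674 -0.1251  0.278 ] yaw -92.97 F [-0.03 -0.43 -0.86] M [ 0.103 -0.073  0.   ] w 0.0158 barb jig x,y,z mm 77.46 -2.29 33.92
```

View pics/c3.png

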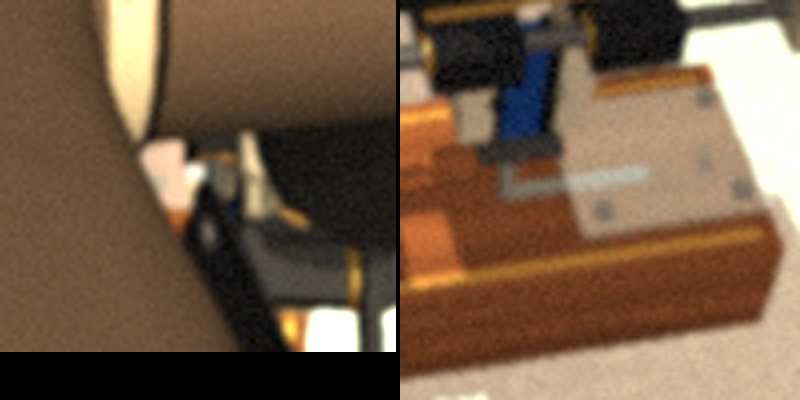

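Side crop: the shank is in the slot at (507,185) and the toe lies under the guard out to (645,172). No contact forces. Lowering behind the key.

Call:
send_rows(motion=[{"offset": [0,0,0.15],"turn": 0},{"offset": [0,0,0.3],"turn": 0},{"offset": [0,0,0.45],"turn": 0},{"offset": [0,0,0.5],"turn": 0}])

```text
t: 7.6
eef_pos: [0.5674, -0.1251, 0.2729]
ee_rot: [3.141, -0.0, -1.623]
force: [0.0, -0.2, -1.5]
width: 0.0155
```

Call:
send_rows(motion=[{"offset": [0,0,0.15],"turn": 0},{"offset": [0,0,0.3],"turn": 0},{"offset": [0,0,0.45],"turn": 0},{"offset": [0,0,0.6],"turn": 0},{"offset": [0,0,0.68],"turn": 0},{"offset": [0,0,0.68],"turn": 0}])

```text
t: 8.2
eef_pos: [0.5675, -0.1251, 0.2662]
ee_rot: [3.141, -0.0, -1.623]
force: [-0.3, 0.2, -1.9]
width: 0.016
```

```bash
python3 st.py
```

```text
t 8.2 p [ 0.5675 -0.1251  0.2662] yaw -92.96 F [-0.28  0.18 -1.9 ] M [ 0.056 -0.037 -0.004] w 0.016 barb jig x,y,z mm 77.55 -2.26 22.08
```

Call:
send_rows(motion=[{"offset": [0,0.2,0],"turn": 0},{"offset": [0,0.4,0],"turn": 0},{"offset": [0,0.6,0],"turn": 0},{"offset": [0,0.8,0],"turn": 0},{"offset": [0,1.0,0],"turn": 0},{"offset": [0,1.2,0],"turn": 0},{"offset": [0,1.4,0],"turn": 0},{"offset": [0,1.6,0],"turn": 0}])

```text
t: 9.0
eef_pos: [0.5529, -0.1243, 0.2674]
ee_rot: [-3.137, 0.0, -1.622]
force: [5.7, -1.3, -1.6]
width: 0.0158
```

```bash
python3 st.py
```

```text
t 9.0 p [ 0.5529 -0.1243  0.2674] yaw -92.93 F [ 5.74 -1.26 -1.58] M [-0.52  -2.298 -0.064] w 0.0158 barb jig x,y,z mm 62.9 -2.16 23.27
```

Call:
send_rows(motion=[{"offset": [0,0.2,0.03],"turn": 0},{"offset": [0,0.4,0.03],"turn": 0},{"offset": [0,0.6,0.03],"turn": 0},{"offset": [0,0.8,0.03],"turn": 0},{"offset": [0,1.0,0.03],"turn": 0},{"offset": [0,1.2,0.03],"turn": 0},{"offset": [0,1.4,0.03],"turn": 0},{"offset": [0,1.6,0.03],"turn": 0}])

```text
t: 9.8
eef_pos: [0.5348, -0.1234, 0.2658]
ee_rot: [3.14, 0.0, -1.623]
force: [0.3, 0.4, -1.9]
width: 0.0154
```

```bash
python3 st.py
```

```text
t 9.8 p [ 0.5348 -0.1234  0.2658] yaw -92.98 F [ 0.32  0.4  -1.92] M [ 0.1   -0.184  0.002] w 0.0154 barb jig x,y,z mm 44.8 -2.25 21.7
```

Call:
send_rows(motion=[{"offset": [0,0.3,-0.03],"turn": 0},{"offset": [0,0.6,-0.03],"turn": 0},{"offset": [0,0.9,-0.03],"turn": 0},{"offset": [0,1.2,-0.03],"turn": 0},{"offset": [0,1.5,-0.03],"turn": 0},{"offset": [0,1.8,-0.03],"turn": 0},{"offset": [0,2.1,-0.03],"turn": 0},{"offset": [0,2.4,-0.03],"turn": 0}])

```text
t: 10.6
eef_pos: [0.5113, -0.1222, 0.2663]
ee_rot: [3.142, 0.0, -1.623]
force: [0.3, 0.6, -1.3]
width: 0.0159
```

Call:
send_rows(motion=[{"offset": [0,0.3,0],"turn": 0},{"offset": [0,0.6,0],"turn": 0},{"offset": [0,0.9,0],"turn": 0},{"offset": [0,1.2,0],"turn": 0},{"offset": [0,1.5,0],"turn": 0},{"offset": [0,1.8,0],"turn": 0},{"offset": [0,2.0,0],"turn": 0},{"offset": [0,2.2,0],"turn": 0}])

```text
t: 11.4
eef_pos: [0.4895, -0.1211, 0.2664]
ee_rot: [-3.142, -0.0, -1.622]
force: [0.5, -0.3, -0.7]
width: 0.0156
```

Run:
```python
import st
from h import *
f=cam('wrist'); cv2.imwrite('pics/w4.png',cv2.resize(f['frame'][150:260,100:420],None,fx=2.4,fy=2.4,interpolation=cv2.INTER_CUBIC))
```

```text
t 11.4 p [ 0.4895 -0.1211  0.2664] yaw -92.96 F [ 0.52 -0.34 -0.75] M [ 0.095 -0.11   0.008] w 0.0156 barb jig x,y,z mm -0.58 -2.17 22.27
```

View pics/w4.png

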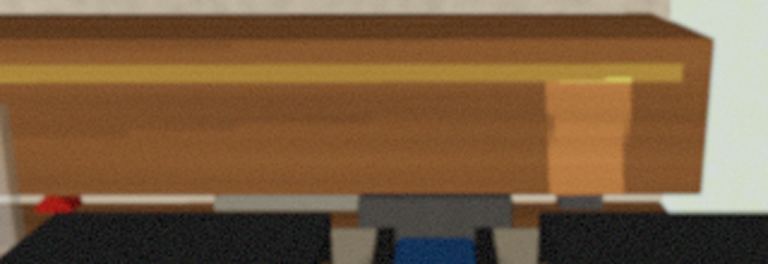

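Call:
send_rows(motion=[{"offset": [0,0.15,0],"turn": 0},{"offset": [0,0.3,0],"turn": 0},{"offset": [0,0.45,0],"turn": 0},{"offset": [0,0.6,0],"turn": 0},{"offset": [0,0.75,0],"turn": 0},{"offset": [0,0.9,0],"turn": 0},{"offset": [0,1.0,0],"turn": 0},{"offset": [0,1.1,0],"turn": 0}])

```text
t: 12.25
eef_pos: [0.4786, -0.1205, 0.2664]
ee_rot: [-3.142, -0.0, -1.622]
force: [0.7, -0.4, -1.0]
width: 0.0162
```

Call:
send_rows(motion=[{"offset": [0,0.05,0],"turn": 0},{"offset": [0,0.1,0],"turn": 0},{"offset": [0,0.15,0],"turn": 0}])

```text
t: 12.55
eef_pos: [0.4772, -0.1204, 0.2663]
ee_rot: [3.142, -0.0, -1.623]
force: [-0.2, 1.0, -0.7]
width: 0.0155
```

```bash
python3 st.py
```

```text
t 12.55 p [ 0.4772 -0.1204  0.2663] yaw -92.96 F [-0.17  0.97 -0.7 ] M [ 0.03  -0.185 -0.011] w 0.0155 barb jig x,y,z mm -12.91 -2.16 22.25
```

Call:
send_rows(motion=[{"offset": [0,0.03,0],"turn": 0},{"offset": [0,0.06,0],"turn": 0},{"offset": [0,0.09,0],"turn": 0},{"offset": [0,0.12,0],"turn": 0},{"offset": [0,0.15,0],"turn": 0}])

```text
t: 13.05
eef_pos: [0.4756, -0.1203, 0.2664]
ee_rot: [-3.142, -0.0, -1.623]
force: [0.6, 0.9, -0.7]
width: 0.0156
```

Call:
send_rows(motion=[{"offset": [0,0.03,0],"turn": 0},{"offset": [0,0.06,0],"turn": 0},{"offset": [0,0.09,0],"turn": 0},{"offset": [0,0.12,0],"turn": 0}])

```text
t: 13.45
eef_pos: [0.4745, -0.1203, 0.2664]
ee_rot: [-3.141, 0.0, -1.623]
force: [1.0, -0.2, -1.1]
width: 0.0156
```

Call:
send_rows(motion=[{"offset": [0,0.03,0],"turn": 0},{"offset": [0,0.06,0],"turn": 0},{"offset": [0,0.09,0],"turn": 0},{"offset": [0,0.12,0],"turn": 0}])

```text
t: 13.85
eef_pos: [0.4739, -0.1201, 0.2667]
ee_rot: [-3.14, 0.0, -1.622]
force: [3.7, 0.1, 0.1]
width: 0.016
```

Call:
send_rows(motion=[{"offset": [0,0.02,0],"turn": 0},{"offset": [0,0.04,0],"turn": 0},{"offset": [0,0.04,0],"turn": 0}])

```text
t: 14.15
eef_pos: [0.4737, -0.1201, 0.2668]
ee_rot: [-3.139, 0.0, -1.622]
force: [5.8, -0.3, -0.9]
width: 0.0157
```

```bash
python3 st.py
```

```text
t 14.15 p [ 0.4737 -0.1201  0.2668] yaw -92.94 F [ 5.76 -0.26 -0.92] M [-0.031 -2.305  0.018] w 0.0157 barb jig x,y,z mm -16.41 -2.0 22.7
```

Call:
send_rows(motion=[{"offset": [0,0.02,0],"turn": 0},{"offset": [0,0.04,0],"turn": 0},{"offset": [0,0.04,0],"turn": 0}])

```text
t: 14.45
eef_pos: [0.4735, -0.1201, 0.2669]
ee_rot: [-3.139, 0.0, -1.622]
force: [5.7, 0.2, -0.7]
width: 0.016
```

```bash
python3 st.py
```

```text
t 14.45 p [ 0.4735 -0.1201  0.2669] yaw -92.94 F [ 5.65  0.19 -0.68] M [-0.055 -2.617 -0.054] w 0.016 barb jig x,y,z mm -16.62 -1.99 22.82
```

Call:
send_rows(motion=[{"offset": [0,0.03,0],"turn": 0},{"offset": [0,0.06,0],"turn": 0},{"offset": [0,0.06,0],"turn": 0}])

```text
t: 14.75
eef_pos: [0.4732, -0.12, 0.2671]
ee_rot: [-3.138, 0.0, -1.622]
force: [6.8, 0.1, -0.7]
width: 0.0156
```

```bash
python3 st.py
```

```text
t 14.75 p [ 0.4732 -0.12    0.2671] yaw -92.93 F [ 6.81  0.09 -0.66] M [-0.092 -2.906 -0.004] w 0.0156 barb jig x,y,z mm -16.87 -1.93 23.02
```

Call:
send_rows(motion=[{"offset": [0,0.04,0],"turn": 0},{"offset": [0,0.08,0],"turn": 0},{"offset": [0,0.1,0],"turn": 0},{"offset": [0,0.1,0],"turn": 0}])

```text
t: 15.15
eef_pos: [0.4727, -0.1199, 0.2674]
ee_rot: [-3.136, 0.0, -1.622]
force: [8.3, -1.1, -0.4]
width: 0.0158
```

```bash
python3 st.py
```

```text
t 15.15 p [ 0.4727 -0.1199  0.2674] yaw -92.92 F [ 8.31 -1.06 -0.44] M [-9.100e-02 -3.548e+00  1.000e-03] w 0.0158 barb jig x,y,z mm -17.37 -1.84 23.31
```

Call:
send_rows(motion=[{"offset": [0,0.05,0],"turn": 0},{"offset": [0,0.1,0],"turn": 0},{"offset": [0,0.1,0],"turn": 0}])

```text
t: 15.45
eef_pos: [0.4722, -0.1198, 0.2677]
ee_rot: [-3.135, 0.001, -1.622]
force: [9.2, -0.5, -1.1]
width: 0.0158
```

```bash
python3 st.py
```

```text
t 15.45 p [ 0.4722 -0.1198  0.2677] yaw -92.91 F [ 9.24 -0.53 -1.1 ] M [-0.201 -4.039 -0.052] w 0.0158 barb jig x,y,z mm -17.87 -1.75 23.57
```

Call:
send_rows(motion=[{"offset": [0,0.03,0],"turn": 0},{"offset": [0,0.03,0],"turn": 0},{"offset": [0,0.03,0],"turn": 0},{"offset": [0,0.03,0],"turn": 0}])

```text
t: 15.85
eef_pos: [0.4721, -0.1197, 0.2678]
ee_rot: [-3.134, 0.001, -1.621]
force: [8.7, -0.5, -0.4]
width: 0.0157
```

Call:
send_rows(motion=[{"offset": [0,0,0],"turn": 0},{"offset": [0,0,0],"turn": 0},{"offset": [0,0,0],"turn": 0},{"offset": [0,0,0],"turn": 0},{"offset": [0,0,0],"turn": 0}])

```text
t: 16.35
eef_pos: [0.4721, -0.1197, 0.2678]
ee_rot: [-3.134, 0.001, -1.621]
force: [9.8, 0.2, -0.2]
width: 0.0157
```

```bash
python3 st.py
python3 - <<'E'
from h import *
F=[]
for i in range(3):
    f=cam(['wrist','side','wrist'][i]); s=get_state(); F.append((s['force'][0].round(2),s['moment'][1].round(2)))
print(F)
cv2.imwrite('pics/w5.png',cv2.resize(f['frame'][150:260,100:420],None,fx=2.4,fy=2.4,interpolation=cv2.INTER_CUBIC))
E
```

```text
t 16.35 p [ 0.4721 -0.1197  0.2678] yaw -92.9 F [ 9.83  0.16 -0.24] M [-0.199 -4.24  -0.051] w 0.0157 barb jig x,y,z mm -17.99 -1.74 23.67
[(np.float64(8.59), np.float64(-4.27)), (np.float64(9.58), np.float64(-4.3)), (np.float64(10.1), np.float64(-4.25))]
```

View pics/w5.png

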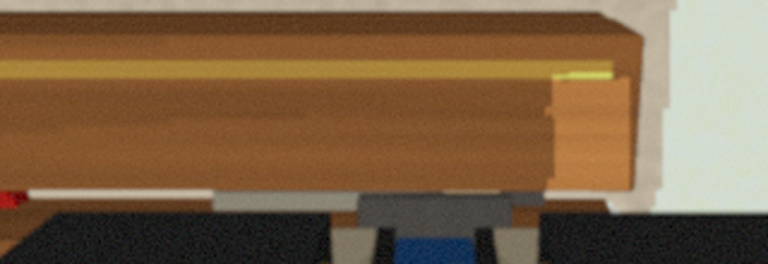

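Call:
send_rows(motion=[{"offset": [0,0.02,0],"turn": 0},{"offset": [0,0.045,0],"turn": 0},{"offset": [0,0.045,0],"turn": 0},{"offset": [0,0.045,0],"turn": 0},{"offset": [0,0.045,0],"turn": 0},{"offset": [0,0.045,0],"turn": 0},{"offset": [0,0.045,0],"turn": 0},{"offset": [0,0.045,0],"turn": 0}])

```text
t: 17.3
eef_pos: [0.4719, -0.1197, 0.2679]
ee_rot: [-3.134, 0.001, -1.621]
force: [10.8, -0.8, 0.2]
width: 0.0155
```

Run:
```python
import st
from h import *
F=[]
for i in range(6):
    f=cam('wrist'); s=get_state(); F.append((s['force'][0].round(2),s['moment'][1].round(2)))
print(F)
```

```text
t 17.3 p [ 0.4719 -0.1197  0.2679] yaw -92.89 F [10.84 -0.85  0.2 ] M [-0.181 -4.471 -0.035] w 0.0155 barb jig x,y,z mm -18.19 -1.67 23.82
[(np.float64(10.71), np.float64(-4.5)), (np.float64(10.29), np.float64(-4.52)), (np.float64(10.32), np.float64(-4.45)), (np.float64(9.74), np.float64(-4.48)), (np.float64(10.29), np.float64(-4.46)), (np.float64(10.12), np.float64(-4.39))]
```

Call:
send_rows(motion=[{"offset": [0,-0.15,0],"turn": 0},{"offset": [0,-0.3,0],"turn": 0},{"offset": [0,-0.5,0],"turn": 0},{"offset": [0,-0.7,0],"turn": 0},{"offset": [0,-0.9,0],"turn": 0},{"offset": [0,-0.9,0],"turn": 0}])

```text
t: 18.2
eef_pos: [0.4776, -0.1206, 0.2658]
ee_rot: [3.139, -0.0, -1.623]
force: [0.6, 0.3, -0.6]
width: 0.0156
```

```bash
python3 st.py
```

```text
t 18.2 p [ 0.4776 -0.1206  0.2658] yaw -92.98 F [ 0.65  0.26 -0.6 ] M [ 0.044 -0.079  0.002] w 0.0156 barb jig x,y,z mm -12.47 -2.31 21.73
```

Call:
send_rows(motion=[{"offset": [0,0,-0.5],"turn": 0},{"offset": [0,0,-1.2],"turn": 0},{"offset": [0,0,-2.2],"turn": 0},{"offset": [0,0,-3.5],"turn": 0},{"offset": [0,0,-5],"turn": 0},{"offset": [0,0,-7],"turn": 0},{"offset": [0,0,-7.8],"turn": 0},{"offset": [0,0,-7.8],"turn": 0}])

```text
t: 19.0
eef_pos: [0.4784, -0.1205, 0.346]
ee_rot: [-3.138, 0.0, -1.622]
force: [-0.5, 0.2, -1.1]
width: 0.0156
```

Run:
```python
import st
from h import *
print(off((.5441,.1594,.3440),-76.97))
f=cam('wrist'); A=f['frame'][150:260,100:420]
P,ok=cloud(f); g=f['frame']
for u in (200,235): print([(v,P[v,u].round(4).tolist()) for v in range(228,236)])
g=cam('side')['frame']; B=g[200:380,200:400]
c=np.zeros((600,800,3),np.uint8); A=cv2.resize(A,(640,220)); B=cv2.resize(B,(420,378)); c[:220,:640]=A; c[222:600,:420]=B
cv2.imwrite('pics/c6.png',c)
```

```text
t 19.0 p [ 0.4784 -0.1205  0.346 ] yaw -92.96 F [-0.48  0.17 -1.1 ] M [ 0.079 -0.056  0.037] w 0.0156 barb jig x,y,z mm -11.7 -2.15 101.88
(array([-28.289,  -5.12 ,   0.198]), np.float64(-15.99))
[(228, [0.5282, -0.1251, 0.1189]), (229, [0.528, -0.1247, 0.1198]), (230, [0.5281, -0.124, 0.1197]), (231, [0.5284, -0.1231, 0.1188]), (232, [0.5281, -0.1228, 0.1201]), (233, [0.5283, -0.1221, 0.1198]), (234, [0.5279, -0.122, 0.1214]), (235, [0.5283, -0.1209, 0.1202])]
[(228, [0.5065, -0.1236, 0.1177]), (229, [0.5061, -0.1237, 0.12]), (230, [0.5062, -0.123, 0.1199]), (231, [0.5062, -0.1224, 0.1202]), (232, [0.5062, -0.1219, 0.1205]), (233, [0.506, -0.1219, 0.1226]), (234, [0.5063, -0.1206, 0.1205]), (235, [0.5064, -0.1198, 0.1202])]
```

View pics/c6.png

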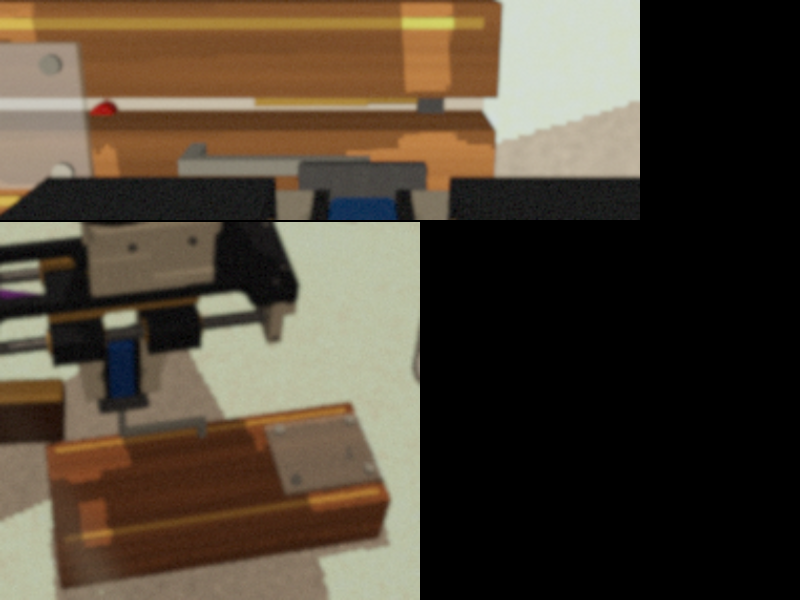

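Call:
send_rows(motion=[{"offset": [-4,-0.7,0],"turn": -2},{"offset": [-8,-1.4,0],"turn": -4.5},{"offset": [-12,-2.2,0],"turn": -7},{"offset": [-16,-2.9,0],"turn": -9.5},{"offset": [-20,-3.6,0],"turn": -12},{"offset": [-24,-4.3,0],"turn": -14.5},{"offset": [-27,-4.9,0],"turn": -16},{"offset": [-28.3,-5.1,0],"turn": -16}])

```text
t: 19.9
eef_pos: [0.544, 0.162, 0.3429]
ee_rot: [3.14, -0.001, -1.341]
force: [-0.6, -0.8, -1.5]
width: 0.0156
```

Call:
send_rows(motion=[{"offset": [0,0,0],"turn": 0},{"offset": [0,0,0],"turn": 0},{"offset": [0,0,0],"turn": 0},{"offset": [0,0,0],"turn": 0}])

```text
t: 20.3
eef_pos: [0.5435, 0.1585, 0.3444]
ee_rot: [3.141, -0.0, -1.345]
force: [1.0, 0.1, -1.0]
width: 0.0159
```

Run:
```python
import st
from h import *
print(off((.5441,.1594,.2700),-76.97))
f=cam('wrist')
P,ok=cloud(f)
m=near(P,ok,.075,.003,(.5624,.1645),.065); print(cv2.minAreaRect((P[m][:,:2]*1000).astype(np.float32)))
m=near(P,ok,.118,.005,(.58,.168),.05); q=P[m]; print('toe',m.sum(),cv2.minAreaRect((q[:,:2]*1000).astype(np.float32)),np.median(q[:,2]))
f=cam('top'); cv2.imwrite('pics/t7.png',cv2.resize(f['frame'][150:300,340:430],None,fx=4,fy=4,interpolation=cv2.INTER_CUBIC))
```

```text
t 20.3 p [0.5435 0.1585 0.3444] yaw -77.04 F [ 0.97  0.09 -0.99] M [ 0.01  -0.085  0.013] w 0.0159 barb jig x,y,z mm 39.22 279.75 100.27
(array([-0.075, -0.079,  7.437]), np.float64(-0.07))
((562.1586303710938, 163.5631103515625), (110.34150695800781, 43.73935317993164), 12.836408615112305)
toe 700 ((568.9774780273438, 165.029541015625), (59.64266586303711, 5.451268672943115), 13.183462142944336) 0.11810632103458411
```

View pics/t7.png

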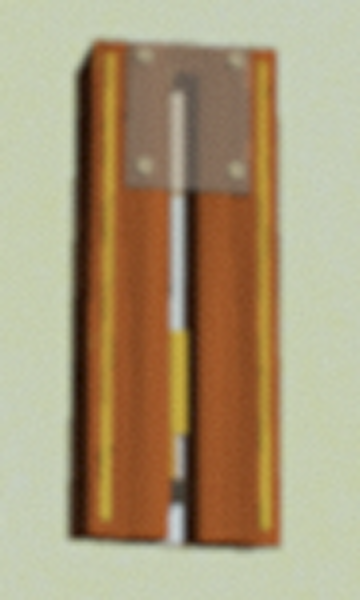

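The key sits at crop rows 330–435, ending where the screw tip was (row ≈433). Wrist view shows the toe centred over the stand's gap to about 0.2 mm. Lowering the pick.

Call:
send_rows(motion=[{"offset": [-0.05,-0.08,1],"turn": 0},{"offset": [-0.05,-0.08,2],"turn": 0},{"offset": [-0.05,-0.08,3],"turn": 0},{"offset": [-0.05,-0.08,4],"turn": 0},{"offset": [-0.05,-0.08,5],"turn": 0},{"offset": [-0.05,-0.08,6],"turn": 0},{"offset": [-0.05,-0.08,7],"turn": 0},{"offset": [-0.05,-0.08,7.8],"turn": 0}])

```text
t: 21.2
eef_pos: [0.5443, 0.1602, 0.2653]
ee_rot: [3.141, -0.0, -1.343]
force: [-0.5, 0.4, -0.2]
width: 0.0157
```

Call:
send_rows(motion=[{"offset": [0,0,0.15],"turn": 0},{"offset": [0,0,0.3],"turn": 0},{"offset": [0,0,0.4],"turn": 0},{"offset": [0,0,0.45],"turn": 0},{"offset": [0,0,0.45],"turn": 0}])

```text
t: 21.7
eef_pos: [0.5444, 0.1602, 0.2622]
ee_rot: [-3.141, 0.0, -1.343]
force: [-1.3, -0.6, -0.8]
width: 0.0158
```

```bash
python3 st.py
```

```text
t 21.7 p [0.5444 0.1602 0.2622] yaw -76.96 F [-1.3  -0.58 -0.81] M [ 0.105 -0.028  0.011] w 0.0158 barb jig x,y,z mm 40.05 281.51 18.05
```

Call:
send_rows(motion=[{"offset": [0.07,0.02,0.03],"turn": 0},{"offset": [0.07,0.02,0.06],"turn": 0},{"offset": [0.07,0.02,0.1],"turn": 0},{"offset": [0.07,0.02,0.12],"turn": 0},{"offset": [0.07,0.02,0.12],"turn": 0}])

```text
t: 22.2
eef_pos: [0.5443, 0.1594, 0.2611]
ee_rot: [-3.141, -0.0, -1.343]
force: [-1.9, 0.2, 6.1]
width: 0.0157
```

```bash
python3 st.py
```

```text
t 22.2 p [0.5443 0.1594 0.2611] yaw -76.96 F [-1.87  0.16  6.09] M [-0.101  0.911 -0.006] w 0.0157 barb jig x,y,z mm 40.0 280.73 17.01
```

Call:
send_rows(motion=[{"offset": [0,0,-0.03],"turn": 0},{"offset": [0,0,-0.03],"turn": 0},{"offset": [0,0,-0.03],"turn": 0}])

```text
t: 22.5
eef_pos: [0.5443, 0.1595, 0.2611]
ee_rot: [-3.141, -0.0, -1.343]
force: [-1.7, 0.3, 5.2]
width: 0.0156
```

Call:
send_rows(motion=[{"offset": [0,0,0],"turn": 0},{"offset": [0,0,0],"turn": 0},{"offset": [0,0,0],"turn": 0},{"offset": [0,0,0],"turn": 0},{"offset": [0,0,0],"turn": 0},{"offset": [0,0,0],"turn": 0},{"offset": [0,0,0],"turn": 0},{"offset": [0,0,0],"turn": 0}], hand=1)

```text
t: 23.3
eef_pos: [0.5443, 0.1594, 0.261]
ee_rot: [-3.142, -0.0, -1.343]
force: [0.6, -0.3, -0.2]
width: 0.0744
```

Call:
send_rows(motion=[{"offset": [0,0,0],"turn": 0},{"offset": [0,0,0],"turn": 0},{"offset": [0,0,0],"turn": 0}])

```text
t: 23.6
eef_pos: [0.5443, 0.1594, 0.261]
ee_rot: [-3.142, -0.0, -1.343]
force: [0.3, 0.0, -0.5]
width: 0.087
```

Open. Raise and check.

Call:
send_rows(motion=[{"offset": [0,0,-2],"turn": 0},{"offset": [0,0,-5],"turn": 0},{"offset": [0,0,-9],"turn": 0},{"offset": [0,0,-13],"turn": 0},{"offset": [0,0,-13],"turn": 0},{"offset": [0,0,-13],"turn": 0}])

```text
t: 24.2
eef_pos: [0.5443, 0.1595, 0.3921]
ee_rot: [-3.139, 0.001, -1.343]
force: [-0.7, 1.5, -1.1]
width: 0.0878
```

Run:
```python
from h import *
f=cam('wrist'); A=cv2.resize(f['frame'][130:270,130:380],None,fx=1.6,fy=1.6)
P,ok=cloud(f); hsv=cv2.cvtColor(f['frame'],cv2.COLOR_BGR2HSV)
R=lambda m:cv2.minAreaRect((P[m][:,:2]*1000).astype(np.float32))
b=ok&(P[...,2]>.12)&(P[...,2]<.135)&(hsv[...,0]>100)&(hsv[...,0]<130)&(hsv[...,1]>100); print('handle',b.sum(),R(b),P[b][:,2].max())
m=near(P,ok,.079,.003,(.5437,.1605),.03)&(hsv[...,2]<110); print('flange',m.sum(),R(m),np.median(P[m][:,2]))
m=near(P,ok,.075,.003,(.5624,.1645),.065); print('stand',R(m))
t=cam('top'); s=cam('side'); T0=load('top')
for n,u,v,z in [('keyfar',386,0,.03)]: pass
col=t['frame'][225:280,384].tolist(); print([(225+i,c) for i,c in enumerate(col) if i%2==0])
B=cv2.resize(s['frame'][130:380,200:400],None,fx=1.9,fy=1.9)
c=np.zeros((480,800,3),np.uint8); c[:A.shape[0],:A.shape[1]]=A; c[:B.shape[0],410:410+B.shape[1]]=B
cv2.imwrite('pics/fin.png',c); print(get_state()['t'])
```

```text
handle 445 ((542.9514770507812, 159.09991455078125), (15.499691009521484, 14.857325553894043), 12.19640827178955) 0.12966155029380683
flange 718 ((542.875732421875, 159.9599151611328), (31.970380783081055, 30.94925308227539), 12.663890838623047) 0.07924325579829294
stand ((562.0646362304688, 163.71824645996094), (109.96887969970703, 44.24446105957031), 12.963668823242188)
[(225, [190, 193, 184]), (227, [191, 192, 184]), (229, [191, 193, 184]), (231, [181, 191, 185]), (233, [92, 170, 189]), (235, [65, 169, 192]), (237, [66, 168, 189]), (239, [65, 166, 191]), (241, [65, 166, 191]), (243, [66, 166, 190]), (245, [63, 166, 191]), (247, [67, 168, 191]), (249, [62, 164, 189]), (251, [65, 167, 191]), (253, [67, 166, 191]), (255, [67, 167, 193]), (257, [76, 162, 186]), (259, [123, 153, 169]), (261, [144, 164, 176]), (263, [143, 164, 176]), (265, [141, 160, 173]), (267, [141, 164, 177]), (269, [107, 126, 139]), (271, [63, 71, 76]), (273, [58, 68, 75]), (275, [93, 99, 97]), (277, [186, 184, 173]), (279, [198, 198, 188])]
24.35
```

```bash
python3 -c "
from station import *
print(job_done())"
```

```text
the job is handed in; nothing more can be done
None
```

I dragged the key off the nose and along the slot until it pressed against the set-screw, then hung the pick back in its stand. I handed in at 24.4 s of the 67 s allowed.

- **Press:** I held the key for about 1 s. Readings were 9.7 to 10.8 N, averaging about 10.3 N, and none went above 10.8 N. Before that I had held about 9.4 N for a similar time.
- **Jig and gripper:** the highest force I read while dragging past the nose was about 6 N. The fingers gripped only the handle and never went near the key. I noticed no contact with the other objects.
- **Key, final top view:** the key spans rows 232 to 258, and its near end meets the spot where the screw tip was measured (about row 258).
- **Pick, final wrist depth:** the flange lies flat at 79 mm, as it should when resting on the 75 mm walls. The pick sits about 19.7 mm to the stand's −x side, against 20 mm wanted, and the handle top reads about 128–130 mm.

**Disagreements and gaps:** the cameras differed by up to about 3 mm in absolute position, so I used positions relative to the same view and felt for the final contact. I could not view the last picture because the 12-picture limit was reached; the final checks of the pick and key are from image and depth numbers only.

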